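# Peel a stuck chip tray and show its underside to the inspection scope

## Robot

A 6-joint arm with a two-finger parallel gripper is mounted at the origin on the work surface. World frame = base frame: x ahead of the robot, y to its left, z up, the work surface at z = 0. Lengths are in m, angles in degrees, forces in N, time in s.
With the tool pointing down it reaches from about 0.225 to 0.725 m from the base axis. Payload 3.1 kg.
Tool frame: the origin (TCP) lies at the very end of the fingers, on their centre line; the grasp point (between the pads) lies 19 mm behind it; x points along the fingers, y is the direction in which the jaws open and shut, and the axes are right-handed (so a half turn about x gives the same grasp; the last joint's range is limited). The gripper opens to 85 mm and grips with 20 to 120 N. Pads are 22 mm wide; open, the fingers measure 114 mm over their backs; the gripper's body (76 mm by 85 mm) begins 54 mm behind the grasp point. The pads swing forward as they close: fully open they stand 13 mm farther back than shut.
Start: joints at [-78.025, 2.75, 5.684, 92.934, 0, 82.678], TCP at [0.173, -0.496, 0.231] pointing down, gripper open.
Joint ranges: [-166.93, 166.93], [-56.73, 111.36], [-69.38, 81.34], [-121.58, 131.49], [-85.45, 84.26], [-180, 180]. Speed limits (degrees/s): [159.86, 159.86, 180, 180, 180, 180].

## Interface

Orientations are given as a 3x3 rotation matrix whose columns are the frame's x, y, z axes.
In Python, from station import manip gives the robot as it stands.
- The arm moves only by the tool drive_tool, never from a script. Its arguments are lists of equal length, an entry for each row: "hand": the opening, from 0 (shut) to 1 (fully open); "translation": the shift along the tool's x, y, z in units of 30 mm (1.0 is 30 mm), a list of three; "delta_rot": the turn, a rotation vector about the tool's x, y, z in rad, a list of three. A call has 1 to 20 rows; each row shifts and turns the commanded pose from where the row before left it, along the tool's axes as they then stand; what a row does not reach is not made up. A row lasts 1/12 s, in which the tool goes at most 41.7 mm and 7.16 degrees, less where a joint would pass 70% of its speed; a pose out of reach is approached as far as the arm can. A call is refused whole if a number of a shift passes 1 or a number of a turn 0.125, either way. A call with a gripper value outside its range is refused whole. The fingers move at their own pace and stop on an object; "grip_force" is the grip in N (left out, the last holds). Time passes only in rows, so rows that do not move let the fingers close. It gives the time, the measured TCP pose, the force and the opening at its end, in the units of the state.
- manip.observe(): the state, without advancing time (a new reading comes with each control period).
- manip.grab_frame(name): name is "side" or "top"; returns a dict with "frame" (400x640x3 uint8, red, green, blue), "fx", "fy", "cx", "cy" (pixels), "R" (3x3) and "t" (3): a world point X has camera coordinates R X + t. Camera axes: x right, y down, z forward; pixel columns grow to the right and rows downward; lengths in m; the calibration is good to about 2 mm. A picture is of the moment at which its call begins. There is no depth.
- manip.finish_job(): hands the job in, once; it reports no verdict.
The state is a dict: "time": time; "q": joint angles; "qd": joint speeds; "joint_efforts": joint torques, N m; "tool_pos": TCP position; "ee_rot": TCP orientation; "force": force on the tool from outside, world axes, zero at the start; "ft_torque": the same for the moment, N m; "opening": opening from 0.0 (shut) to 1.0 (fully open).
Only numpy, scipy, OpenCV 4.12 (cv2) and the standard library are available. Lean on these libraries where they do the work, as an engineer would, in place of code of your own. Each camera call takes 0.05 s, during which the arm holds its last target.

## Task

First turn the scope's lens turret by its black handle until the blue-ringed lens clicks in at the yellow mark. Then peel the black chip tray out of the aluminium carrier whose clips it sticks in: take it by its orange tab and raise that corner first, tilting the tray while the opposite corner stays down, until it comes free. Finish still holding the tray by the tab, level and still, its middle above the blue lens and its underside about 6 cm over it; leave the bottle, the slide box and the mouse alone.

Things in the scene. Friction and masses are not known exactly. Their poses are not given: they have to be found in the camera images.
- turret (a joint): Angle (rad) of the scope's lens turret about its upright axis, growing anticlockwise seen from above, range -0.4 to 2.4. It clicks in at 0, 1.047 and 2.094 and always pulls towards the nearest of them (at most 0.4 N m, so about 4 N at the handle). It starts at 0, with the green-ringed lens at the yellow mark; at 1.047, one click anticlockwise, the blue-ringed lens is at the mark; at 2.094 the red-ringed one.
- turret_handle (a point): Centre of the grip of the turret's handle, an upright black round post 14 mm in diameter, its top 20 mm above this point, its foot 28 mm below, on an arm; it moves on a level circle of radius 108 mm about the turret's axis (scope). It is on the side of the turret opposite the blue lens.
- scope: White scope housing, fixed to the bench, 190 x 190 x 45 mm high; origin on the turret's axis at bench level. On it lies the dark turret disc (radius 75 mm, top 60 mm above the bench) with three upright lenses, tops 96 mm above the bench. Its x axis points from the turret's axis to the yellow mark; at turret angle 1.047 the handle lies on its -x side.
- view (a point): Viewing point, fixed to the housing: where the middle of the top of the blue-ringed lens is when that lens is clicked in at the yellow mark, 45 mm from the turret's axis along the housing's x, 96 mm above the bench. z up.
- carrier: Aluminium carrier plate, 140 x 140 x 20 mm, bolted to the bench; origin at the centre of its underside. The tray sits on its top face, 20 mm above the bench, within a rim 3 mm high with 1.5 mm of play all around. Four small sprung steel clips stand on its -y side (at x = -20 and 26 mm) and its -x side (at y = -20 and 26 mm), their lips over the tray's edge, up to 12 mm above that top face. Its axes are parallel to the tray's at the start.
- tray_tab (a point): Grip centre of the orange tab of the tray: an upright fin 10 mm thick, 24 mm long along the tray's diagonal, its top 14.5 mm above this point and its foot 17.5 mm below, on the tray's (-x, -y) corner, beyond the tray's edge: 88 mm from the tray's middle along the diagonal. Fingers close across its 10 mm, level and square to the diagonal. The point lies 26 mm above the tray's underside.
- tray_center (a point): Middle of the black chip tray (100 x 100 x 8 mm, about 90 g with its tab), half-way up its thickness, 4 mm above its underside; tray axes, z up. The four clips make it stick: each holds it down with up to about 2 N and lets go when the tray's edge there has risen some 3 to 10 mm. Tilting the tray slowly by about 0.26 rad about the corner opposite the tab frees them one after another.
- tray_corner (a point): Underside of the tray at the corner with the tab, (-50, -50) mm from its middle.
- tray_tail (a point): Underside of the tray at the corner opposite the tab, (+50, +50) mm from its middle.
- resist: Bystander: brown bottle, 52 mm in diameter, 100 mm high; origin at the centre of its underside.
- slidebox: Bystander: clear slide box 75 x 110 x 26 mm; origin at the centre of its underside.
- mouse: Bystander: grey cordless mouse 105 x 58 x 32 mm; origin at the centre of its underside.
Mind the look-alikes: they are no part of the job. Leave any pink look-alike of the part that bears tray_tab alone. What is shaped like the carrier but red is not meant.

How it is judged (in metres and radians):
On the way, in this order (a step that is already met when the one before it is completed fails the run):
1. the turret is clicked in with the blue lens at the mark, the tray still down (value of joint turret between 0.987 and 1.107 rad and velocity of joint turret between -0.05 and 0.05 rad/s and z of tray_corner in the frame of carrier below 0.025 m), for 0.3 s.
2. the tab's corner is raised more than 12 mm off the carrier's top while the opposite corner is still within 6 mm of it (z of tray_corner in the frame of carrier above 0.032 m and z of tray_tail in the frame of carrier below 0.026 m and horizontal distance between tray_tail and carrier below 0.085 m), for 0.1 s.
At the end, for the whole second after the job is handed in: Turret within 0.06 rad of the blue click; tray held in the fingers, clear of the carrier, its middle within 20 mm level of the viewing point, underside 35 to 90 mm over the lens, within 0.2 rad of level, under 0.03 m/s (value of joint turret between 0.987 and 1.107 rad and horizontal distance between tray_center and view below 0.02 m and z of tray_center in the frame of view between 0.039 and 0.094 m and angle between tray_center's own z axis and vertical below 0.2 rad and linear speed of tray below 0.03 m/s and contact force between tray and the fingers above 1 N and contact force between tray and carrier below 0.1 N); the arm keeps its last pose, push and grip.
It fails at once if a bystander is pushed by more than 30 mm or knocked over (distance of any of resist, slidebox, mouse from where it was at the start of the episode above 0.03 m or angle between resist's own z axis and vertical above 0.5 rad).
It also fails if it takes over 64 s, if anything falls off the work surface, if the arm or the gripper's body presses on something with over 40 N, if the wrist force passes 120 N, or if a joint passes its speed limit or range.

## Working session

There is one attempt and no reset: what is moved stays moved. The work goes in short steps, Python scripts to look and compute and a tool call to move; the robot and the scene stay as the last step left them, time stands still between calls to the robot, and variables do not carry over. Pictures are saved under pics/ and viewed, and the job is handed in when it is done.

Besides the shell and the picture viewer there is one more tool, called after "Emit:" as name(argument=value, ...) on one line, values as JSON. drive_tool: Moves the arm, as the interface text tells. Its arguments: {"type":"object","properties":{"hand":{"type":"array"},"translation":{"type":"array"},"delta_rot":{"type":"array"},"grip_force":{"type":"number"}},"required":["hand","translation","delta_rot"]}

```bash
mkdir -p pics; ls
cat > h.py <<'E'
import numpy as np, cv2, pickle
from station import manip
def grab(n, f):
    d=manip.grab_frame(n); cv2.imwrite('pics/'+f, d['frame'][:,:,::-1]); 
    pickle.dump(d,open('pics/'+f+'.pkl','wb')); return d
def ray(d,u,v):
    R=np.array(d['R']);t=np.array(d['t'])
    c=-R.T@t; r=R.T@np.array([(u-d['cx'])/d['fx'],(v-d['cy'])/d['fy'],1]); return c,r
def atz(d,u,v,z):
    c,r=ray(d,u,v); return c+r*(z-c[2])/r[2]
def proj(d,X):
    p=np.array(d['R'])@np.array(X)+np.array(d['t']); return d['fx']*p[0]/p[2]+d['cx'], d['fy']*p[1]/p[2]+d['cy']
def load(f): return pickle.load(open('pics/'+f+'.pkl','rb'))
E
python3 - <<'E'
from h import *
np.set_printoptions(precision=4,suppress=True)
s=manip.observe(); print(s)
for n in ('side','top'):
    d=grab(n,n+'0.png'); print(n,d['fx'],d['cx'],d['cy'],(-np.array(d['R']).T@np.array(d['t'])))
    print(np.array(d['R']))
E
```

```text
pics
{'time': 0.0, 'q': array([-78.0236,   2.7922,   5.5908,  92.9334,   0.0003,  82.6811]), 'qd': array([ 0.0656,  0.0752, -0.0257, -0.0485,  0.1118, -0.0793]), 'joint_efforts': array([ -0.0005, -33.8783,  32.0015,   0.0203,  -0.0002,   0.    ]), 'tool_pos': array([ 0.1734, -0.4949,  0.2301]), 'ee_rot': array([[-0.0005,  0.3304, -0.9438],
       [ 0.0023, -0.9438, -0.3304],
       [-1.    , -0.0023, -0.0003]]), 'force': array([-0.854 ,  0.1411, -0.4277]), 'ft_torque': array([ 0.017 , -0.0383, -0.0036]), 'opening': 0.9965568978078366}
side 474.69749351873986 316.034815438789 202.14882534578044 [0.0913 0.9128 0.8681]
[[-0.9228 -0.3846  0.022 ]
 [-0.2425  0.5357 -0.8088]
 [ 0.2993 -0.7517 -0.5876]]
top 512.9628832984059 321.84909892707145 206.7759343922666 [ 0.1971 -0.0905  1.5551]
[[ 0.0096 -0.9999 -0.0059]
 [-0.9805 -0.0083 -0.1964]
 [ 0.1964  0.0077 -0.9805]]
```

View pics/side0.png

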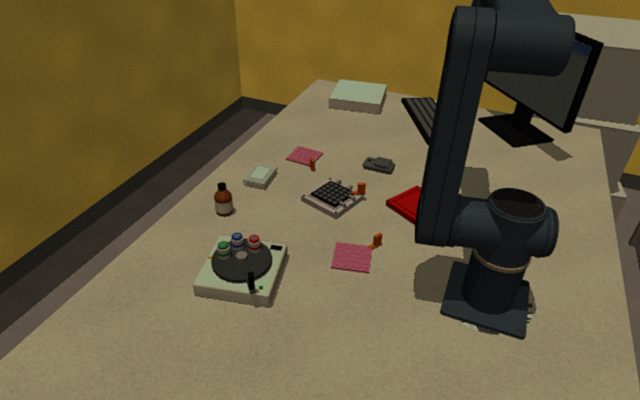

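View pics/top0.png

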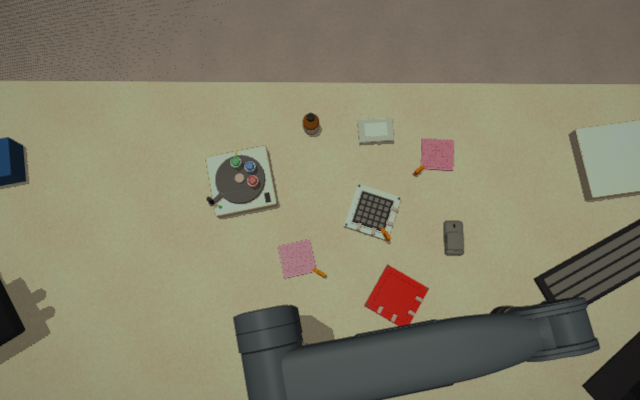

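Candidates in the top view: tray tab (386,234) on the black tray in the aluminium carrier; orange tabs on the pink look-alikes at (320,273) and (418,171); the red carrier look-alike is at (397,295). I choose (386,234), and the turret handle at (211,200). Next, close crops of both.

Run:
```python
from h import *
d=cv2.imread('pics/top0.png')
a=cv2.resize(d[140:225,200:285],(400,400),interpolation=cv2.INTER_CUBIC)
b=cv2.resize(d[175:250,335:410],(400,400),interpolation=cv2.INTER_CUBIC)
cv2.imwrite('pics/crop1.png',np.hstack([a,b]))
d=cv2.imread('pics/side0.png')
a=cv2.resize(d[220:310,190:300],(440,360),interpolation=cv2.INTER_CUBIC)
b=cv2.resize(d[165:225,295:375],(360,270),interpolation=cv2.INTER_CUBIC)
b=np.vstack([b,np.zeros((90,360,3),np.uint8)])
cv2.imwrite('pics/crop2.png',np.hstack([a,b]))
```

```text
(no output)
```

View pics/crop1.png

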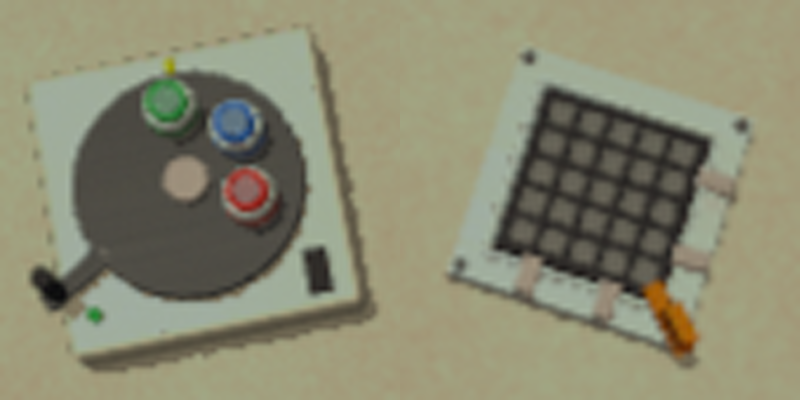

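View pics/crop2.png

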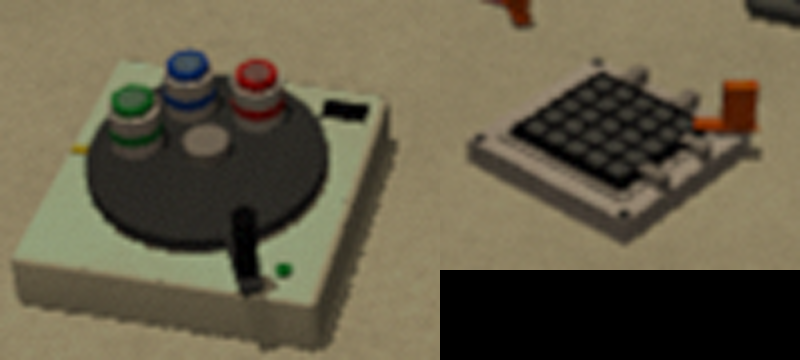

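The top crop shows the turret handle at about (209,199), the green/blue/red lenses and the yellow mark at the upper side. The carrier has its clips on the right and bottom sides and the orange tab at the lower right corner, on a black tray, so the choice is confirmed. Next I fit the poses.

```bash
cat > fit.py <<'E'
from h import *
from scipy.optimize import least_squares
np.set_printoptions(precision=4,suppress=True)
T=load('top0.png');S=load('side0.png')
c1=lambda x,y:(200+(x+.5)*.2125-.5,140+(y+.5)*.2125-.5)
c2=lambda x,y:(335+(x+.5)*.1875-.5,175+(y+.5)*.1875-.5)
s1=lambda x,y:(190+(x+.5)*.25-.5,220+(y+.5)*.25-.5)
s2=lambda x,y:(295+(x+.5)*80/360-.5,165+(y+.5)*60/270-.5)
def solve(obs,x0,n=3,name=''):
    def f(p):
        r=[]
        c,s=np.cos(p[2]),np.sin(p[2])
        for cam,uv,loc in obs:
            X=np.array([p[0]+c*loc[0]-s*loc[1],p[1]+s*loc[0]+c*loc[1],loc[2]])
            r+=list(np.array(proj(cam,X))-uv)
        return np.array(r)
    o=least_squares(f,x0,loss='soft_l1'); print(name,o.x,np.degrees(o.x[2])); print(f(o.x).reshape(-1,2)); return o.x
if __name__=='__main__':
    print('c',atz(T,239.3,177.8,.06), atz(T,373,210,.03))
    h=.095; a=np.pi/3; L=lambda k:(.045*np.cos(k),.045*np.sin(k),.096)
    # lenses: green 0, blue -60, red -120
    obs=[(T,c1(30,85),(h,h,.045)),(T,c1(308,28),(h,-h,.045)),(T,c1(360,300),(-h,-h,.045)),(T,c1(78,353),(-h,h,.045)),
     (T,c1(167,101),L(0)),(T,c1(235,122),L(-a)),(T,c1(248,190),L(-2*a)),
     (S,s1(133,100),L(0)),(S,s1(188,65),L(-a)),(S,s1(257,73),L(-2*a)),
     (S,s1(125,62),(h,-h,.045)),(S,s1(388,98),(-h,-h,.045)),(S,s1(318,300),(-h,h,.045)),(S,s1(15,262),(h,h,.045))]
    p=solve(obs,[.27,.06,0.2],name='scope')
    # handle triangulation: angle at scope = 120deg, r .108
    for z in (.08,.09,.1,.11,.12):
        t=p[2]+2*np.pi/3; X=(p[0]+.108*np.cos(t),p[1]+.108*np.sin(t),z); print(z,X,proj(T,X),proj(S,X))
    print('obs handle top',c1(42,277),s1(243,211))
    # carrier: -x side & -y side hold the clips; tab at (-,-)
    k=.07; q=.05; z=.028
    # top crop: corners carrier TL(525,45)->crop x-400
    obs=[(T,c2(120,42),(k,k,.02)),(T,c2(352,118),(k,-k,.02)),(T,c2(48,275),(-k,k,.02)),
      (T,c2(148,88),(q,q,z)),(T,c2(312,138),(q,-q,z)),(T,c2(96,247),(-q,q,z))]
    best=None
    for rot in (0,np.pi/2,np.pi,-np.pi/2):
        print('rot',rot)
        try: solve(obs,[.3,-.2,-.3+rot],name='carrier')
        except Exception as e: print(e)
E
python3 fit.py
```

```text
c [0.5834 0.1706 0.06  ] [ 0.4939 -0.2334  0.03  ]
scope [0.5807 0.1705 0.2193] 12.566616353222951
[[-1.8558 -0.8512]
 [-0.0897 -1.1902]
 [ 0.6543  0.0851]
 [-1.6653  1.829 ]
 [-0.4978  0.1238]
 [-0.6158  0.1714]
 [-0.6072  0.1891]
 [ 0.4162 -0.5909]
 [ 0.391  -0.6882]
 [ 0.4785 -0.3633]
 [-1.9768 -2.0083]
 [ 1.298  -1.7453]
 [ 0.6019  0.4997]
 [-1.5938 -1.6595]]
0.08 (np.float64(0.5076540251084809), np.float64(0.25003697196640084), 0.08) (np.float64(210.16208712842683), np.float64(200.82398212432787)) (np.float64(251.93135052242815), np.float64(281.4360803453057))
0.09 (np.float64(0.5076540251084809), np.float64(0.25003697196640084), 0.09) (np.float64(209.41181935531304), np.float64(200.11336620983826)) (np.float64(251.67918176054977), np.float64(278.31276317042744))
0.1 (np.float64(0.5076540251084809), np.float64(0.25003697196640084), 0.1) (np.float64(208.6516797648377), np.float64(199.3934002062559)) (np.float64(251.42425407457642), np.float64(275.1552744552448))
0.11 (np.float64(0.5076540251084809), np.float64(0.25003697196640084), 0.11) (np.float64(207.88147223071937), np.float6
[... 397 characters left out ...]
01234494343
[[ 0.2063  0.6867]
 [ 0.4431 -0.0094]
 [ 0.1311 -0.2374]
 [-0.5422 -0.5722]
 [ 0.1723 -0.1713]
 [-0.4691  0.3563]]
rot 1.5707963267948966
carrier [ 0.492  -0.2329 -0.3019] -17.296401267005503
[[ 0.2063  0.6867]
 [ 0.4431 -0.0094]
 [ 0.1311 -0.2374]
 [-0.5422 -0.5722]
 [ 0.1723 -0.1713]
 [-0.4691  0.3563]]
rot 3.141592653589793
carrier [ 0.492  -0.2329  5.9813] 342.7035987613323
[[ 0.2063  0.6867]
 [ 0.4431 -0.0094]
 [ 0.1311 -0.2374]
 [-0.5422 -0.5722]
 [ 0.1723 -0.1713]
 [-0.4691  0.3563]]
rot -1.5707963267948966
carrier [ 0.492  -0.2329 -0.3019] -17.296401196093644
[[ 0.2063  0.6867]
 [ 0.4431 -0.0094]
 [ 0.1311 -0.2374]
 [-0.5422 -0.5722]
 [ 0.1723 -0.1713]
 [-0.4691  0.3563]]
```

```bash
cat >> h.py <<'E'
from scipy.spatial.transform import Rotation as Rr
def Rdown(yaw):
    c,s=np.cos(np.radians(yaw)),np.sin(np.radians(yaw))
    return np.array([[0,c,s],[0,s,-c],[-1,0,0.]])
def togo(pos,R=None):
    s=manip.observe(); M=s['ee_rot']
    print('tcp',s['tool_pos'].round(4),'yaw',np.degrees(np.arctan2(M[1,1],M[0,1])).round(2),'tilt',np.degrees(np.arccos(-M[2,0])).round(2),'q',s['q'].round(1),'F',s['force'].round(2),'open',round(float(s['opening']),3),'t',s['time'])
    print('shift tool units(30mm):',(M.T@(np.array(pos)-s['tool_pos'])/.03).round(3))
    if R is not None: print('rotvec',Rr.from_matrix(M.T@R).as_rotvec().round(4))
E
python3 - <<'E'
from h import *
from fit import *
print('tab proj',proj(T,(.4141,-.2738,.0605)),proj(S,(.4141,-.2738,.0605)), c2(272,320), s2(295,85))
togo([.5077,.25,.2],Rdown(42.6))
E
```

```text
tab proj (np.float64(387.98299327033817), np.float64(234.82033701938613)) (np.float64(361.69229011463824), np.float64(182.4334352004906)) (385.59375, 234.59375) (360.1666666666667, 183.5)
tcp [ 0.1734 -0.495   0.2302] yaw -70.7 tilt 0.12 q [-78.    2.8   5.6  92.9   0.   82.7] F [ 0.48 -0.2  -0.11] open 0.999 t 0.1
shift tool units(30mm): [  1.055 -19.752 -18.725]
rotvec [-1.9775 -0.0023  0.0011]
```

Emit:
drive_tool(hand=[1,1,1,1,1,1,1,1,1,1,1,1,1,1,1,1,1], translation=[[0,0,0],[0,0,0],[0,0,0],[0,0,0],[0,0,0],[0,0,0],[0,0,0],[0,0,0],[0,0,0],[0,0,0],[0,0,0],[0,0,0],[0,0,0],[0,0,0],[0,0,0],[0,0,0],[0,0,0]], delta_rot=[[-0.1236,0,0],[-0.1236,0,0],[-0.1236,0,0],[-0.1236,0,0],[-0.1236,0,0],[-0.1236,0,0],[-0.1236,0,0],[-0.1236,0,0],[-0.1236,0,0],[-0.1236,0,0],[-0.1236,0,0],[-0.1236,0,0],[-0.1236,0,0],[-0.1236,0,0],[-0.1236,0,0],[-0.1236,0,0],[0,0,0]])

```text
time: 1.52
tool_pos: [0.1734, -0.4952, 0.2306]
ee_rot: [[-0.0, 0.735, 0.678], [0.001, 0.678, -0.735], [-1.0, 0.001, -0.001]]
force: [-0.4, -0.0, 0.7]
opening: 0.999
```

Run:
```python
from h import *
togo([.5077,.25,.2],Rdown(42.6))
```

```text
tcp [ 0.1734 -0.4952  0.2306] yaw 42.72 tilt 0.08 q [-78.    2.8   5.6  92.9   0.  -30.7] F [-0.41 -0.03  0.67] open 0.999 t 1.5167
shift tool units(30mm): [  1.051  25.037 -10.686]
rotvec [ 0.0021 -0.0011 -0.0007]
```

Emit:
drive_tool(hand=[1,1,1,1,1,1,1,1,1,1,1,1,1,1,1,1,1,1,1,1], translation=[[0,0.5,-0.2],[0,0.9,-0.4],[0,0.9,-0.4],[0,0.9,-0.4],[0,0.9,-0.4],[0,0.9,-0.4],[0,0.9,-0.4],[0,0.9,-0.4],[0,0.9,-0.4],[0,0.9,-0.4],[0,0.9,-0.4],[0,0.9,-0.4],[0,0.9,-0.4],[0,0.9,-0.4],[0,0.9,-0.4],[0,0.9,-0.4],[0,0.9,-0.4],[0,0.9,-0.4],[0,0.9,-0.4],[0,0.9,-0.4]], delta_rot=[[0,0,0],[0,0,0],[0,0,0],[0,0,0],[0,0,0],[0,0,0],[0,0,0],[0,0,0],[0,0,0],[0,0,0],[0,0,0],[0,0,0],[0,0,0],[0,0,0],[0,0,0],[0,0,0],[0,0,0],[0,0,0],[0,0,0],[0,0,0]])

```text
time: 3.18
tool_pos: [0.4038, 0.0357, 0.2311]
ee_rot: [[-0.0, 0.738, 0.675], [-0.0, 0.675, -0.738], [-1.0, -0.0, -0.0]]
force: [0.5, -0.2, 0.0]
opening: 0.999
```

Emit:
drive_tool(hand=[1,1,1,1,0.6,0.6,0.6,0.6,0.6], translation=[[0,0.9,-0.4],[0,0.9,-0.4],[0,0.9,-0.4],[0,0.9,-0.4],[0,0.9,-0.4],[0,0.9,-0.4],[0,0.9,-0.4],[0,0.4,-0.1],[0,0,0]], delta_rot=[[0,0,0],[0,0,0],[0,0,0],[0,0,0],[0,0,0],[0,0,0],[0,0,0],[0,0,0],[0,0,0]])

```text
time: 3.93
tool_pos: [0.4932, 0.2365, 0.2299]
ee_rot: [[-0.001, 0.736, 0.677], [0.0, 0.677, -0.736], [-1.0, -0.001, -0.001]]
force: [-0.9, -0.2, -0.4]
opening: 0.599
```

Run:
```python
from h import *
togo([.5077,.25,.074],Rdown(42.6))
T=grab('top','top1.png');S=grab('side','side1.png')
s=manip.observe(); print(proj(T,s['tool_pos']),proj(S,s['tool_pos']))
d=cv2.imread('pics/top1.png');e=cv2.imread('pics/side1.png')
a=cv2.resize(d[165:285,325:445],(360,360),interpolation=cv2.INTER_CUBIC)
a=cv2.resize(d[180:245,350:415],(400,400),interpolation=cv2.INTER_CUBIC)
b=cv2.resize(e[170:310,190:330],(400,400),interpolation=cv2.INTER_CUBIC)
cv2.imwrite('pics/crop3.png',np.hstack([a,b]))
```

```text
tcp [0.4932 0.2365 0.2299] yaw 42.6 tilt 0.07 q [18.6  6.1  9.1 93.   0.  66. ] F [-0.85 -0.24 -0.38] open 0.599 t 3.9333
shift tool units(30mm): [5.198 0.664 0.   ]
rotvec [-0.     -0.001   0.0008]
(np.float64(203.3588055194881), np.float64(194.72847549351405)) (np.float64(257.892315748307), np.float64(228.0329582581714))
```

View pics/crop3.png

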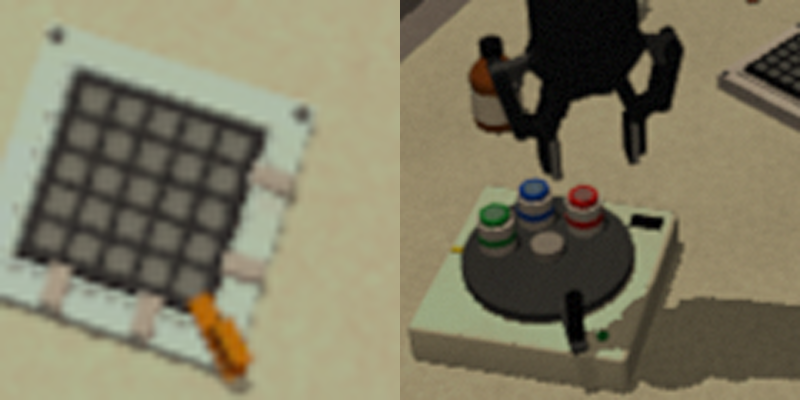

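View pics/top1.png

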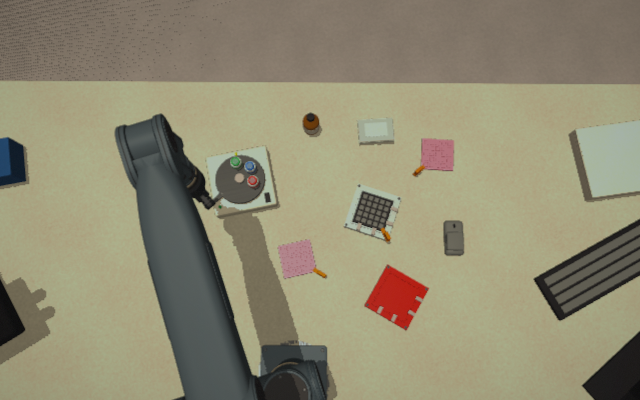

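Emit:
drive_tool(hand=[0.6,0.6,0.6,0.6,0.6,0.6,0.6,0.6,0.6,0.6], translation=[[0,0.36,0],[0,0.3,0],[0.7,0,0],[0.9,0,0],[0.9,0,0],[0.9,0,0],[0.9,0,0],[0.6,0,0],[0.2,0,0],[0,0,0]], delta_rot=[[0,0,0],[0,0,0],[0,0,0],[0,0,0],[0,0,0],[0,0,0],[0,0,0],[0,0,0],[0,0,0],[0,0,0]])

```text
time: 4.87
tool_pos: [0.5053, 0.2459, 0.0762]
ee_rot: [[-0.005, 0.738, 0.675], [-0.002, 0.675, -0.738], [-1.0, -0.005, -0.002]]
force: [0.6, -0.5, -0.5]
opening: 0.602
```

Run:
```python
from h import *
togo([.5077,.25,.074],Rdown(42.6))
T=grab('top','top2.png');S=grab('side','side2.png')
s=manip.observe(); print(proj(T,s['tool_pos']),proj(S,s['tool_pos']))
d=cv2.imread('pics/top2.png');e=cv2.imread('pics/side2.png')
a=cv2.resize(d[150:230,180:260],(400,400),interpolation=cv2.INTER_CUBIC)
b=cv2.resize(e[230:310,210:290],(400,400),interpolation=cv2.INTER_CUBIC)
cv2.imwrite('pics/crop4.png',np.hstack([a,b]))
```

```text
tcp [0.5053 0.2459 0.0762] yaw 42.47 tilt 0.28 q [19.1  9.8 -4.4 76.1 -0.  66.6] F [ 0.6  -0.46 -0.5 ] open 0.602 t 4.8667
shift tool units(30mm): [ 0.073  0.152 -0.046]
rotvec [-0.0022 -0.0018  0.0046]
(np.float64(211.15212331785904), np.float64(200.79438340839886)) (np.float64(252.46598315304826), np.float64(280.7130450402667))
```

View pics/crop4.png

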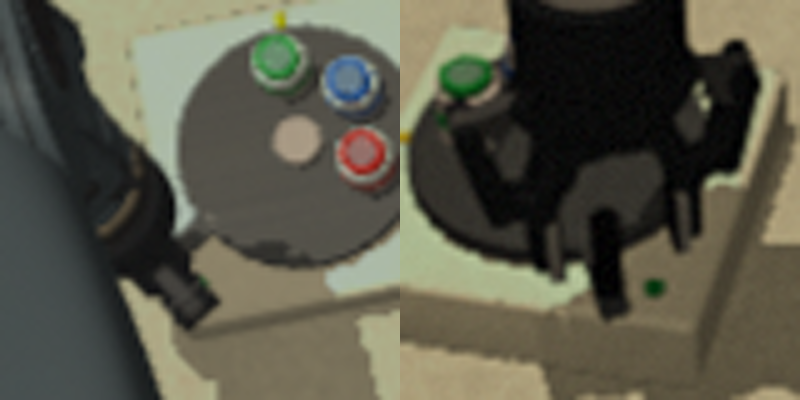

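Emit:
drive_tool(hand=[0.5,0.4,0.28,0.28,0.28,0.28], translation=[[0.05,0.15,-0.05],[0,0,0],[0,0,0],[0,0,0],[0,0,0],[0,0,0]], delta_rot=[[0,0,0],[0,0,0],[0,0,0],[0,0,0],[0,0,0],[0,0,0]], grip_force=20)

```text
time: 5.47
tool_pos: [0.5097, 0.2519, 0.0771]
ee_rot: [[0.0, 0.736, 0.677], [0.0, 0.677, -0.736], [-1.0, 0.0, 0.0]]
force: [-0.1, -1.2, -0.5]
opening: 0.28
```

Run:
```python
from h import *
togo([.5077,.25,.074],Rdown(42.6))
```

```text
tcp [0.5097 0.2519 0.0771] yaw 42.61 tilt 0.02 q [19.5 10.4 -3.6 76.  -0.  66.9] F [-0.09 -1.17 -0.52] open 0.28 t 5.4667
shift tool units(30mm): [ 0.102 -0.094  0.001]
rotvec [ 0.0002  0.0002 -0.0003]
```

Emit:
drive_tool(hand=[0.28,0.28,0.28,0.28,0.28,0.28,0.28,0.28,0.28,0.28,0.28,0.28], translation=[[0.1,-0.1,0],[0,-0.19,0.005],[0,-0.19,0.005],[0,-0.19,0.005],[0,-0.19,0.005],[0,-0.19,0.005],[0,-0.19,0.005],[0,-0.19,0.005],[0,-0.19,0.005],[0,-0.19,0.005],[0,-0.19,0.005],[0,0,0]], delta_rot=[[0,0,0],[-0.0524,0,0],[-0.0524,0,0],[-0.0524,0,0],[-0.0524,0,0],[-0.0524,0,0],[-0.0524,0,0],[-0.0524,0,0],[-0.0524,0,0],[-0.0524,0,0],[-0.0524,0,0],[0,0,0]])

```text
time: 6.47
tool_pos: [0.4767, 0.2014, 0.0735]
ee_rot: [[-0.001, 0.299, 0.954], [-0.001, 0.954, -0.299], [-1.0, -0.001, -0.0]]
force: [-0.0, 0.4, 0.2]
opening: 0.276
```

Run:
```python
from h import *
p=(.5807,.1705);t=.2193+2*np.pi/3+.524
togo([p[0]+.108*np.cos(t),p[1]+.108*np.sin(t),.074],Rdown(42.6+30))
```

```text
tcp [0.4767 0.2014 0.0735] yaw 72.63 tilt 0.05 q [ 15.5   3.1 -12.   75.   -0.   32.9] F [-0.03  0.41  0.19] open 0.276 t 6.4667
shift tool units(30mm): [-0.015  0.056  0.016]
rotvec [ 0.0006 -0.0004  0.0007]
```

Emit:
drive_tool(hand=[0.28,0.28,0.28,0.28,0.28,0.28,0.28,0.28,0.28,0.28,0.28,0.28,0.28], translation=[[0,-0.15,0.02],[0,-0.19,0.005],[0,-0.19,0.005],[0,-0.19,0.005],[0,-0.19,0.005],[0,-0.19,0.005],[0,-0.19,0.005],[0,-0.19,0.005],[0,-0.19,0.005],[0,-0.19,0.005],[0,0,0],[0,0,0],[0,0,0]], delta_rot=[[-0.0524,0,0],[-0.0524,0,0],[-0.0524,0,0],[-0.0524,0,0],[-0.0524,0,0],[-0.0524,0,0],[-0.0524,0,0],[-0.0524,0,0],[-0.0524,0,0],[-0.0524,0,0],[0,0,0],[0,0,0],[0,0,0]])

```text
time: 7.55
tool_pos: [0.4755, 0.1471, 0.0737]
ee_rot: [[-0.0, -0.218, 0.976], [0.0, 0.976, 0.218], [-1.0, 0.0, -0.0]]
force: [-0.8, -0.4, -0.1]
opening: 0.281
```

Run:
```python
from h import *
p=(.5807,.1705);t=.2193+2*np.pi/3+1.047
togo([p[0]+.108*np.cos(t),p[1]+.108*np.sin(t),.074],Rdown(42.6+60))
T=grab('top','top3.png');S=grab('side','side3.png')
d=cv2.imread('pics/top3.png');e=cv2.imread('pics/side3.png')
a=cv2.resize(d[140:220,200:280],(400,400),interpolation=cv2.INTER_CUBIC)
b=cv2.resize(e[220:310,190:280],(400,400),interpolation=cv2.INTER_CUBIC)
cv2.imwrite('pics/crop5.png',np.hstack([a,b]))
```

```text
tcp [0.4755 0.1471 0.0737] yaw 102.56 tilt 0.02 q [  9.5   0.1 -15.   74.9   0.   -3.1] F [-0.78 -0.4  -0.07] open 0.281 t 7.55
shift tool units(30mm): [-0.01  -0.002 -0.009]
rotvec [-0.0006 -0.0002 -0.0003]
```

View pics/crop5.png

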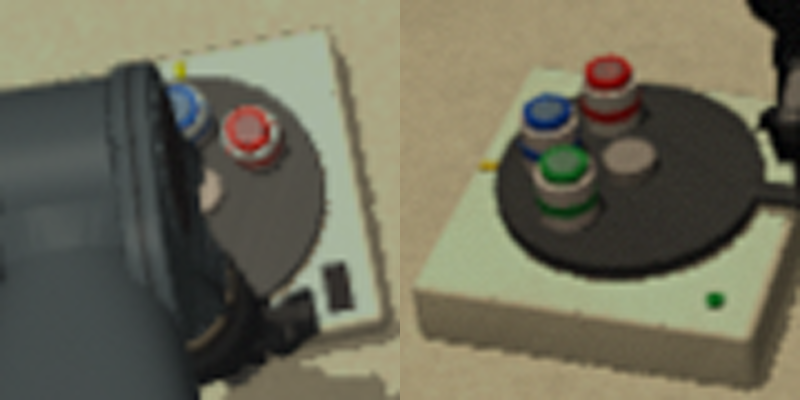

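The blue lens is at the yellow mark, at (180,110) in the crop next to the mark (180,70). I open and lift away.

Emit:
drive_tool(hand=[0.6,0.6,0.6,0.6,0.6,0.6,0.6,0.6,0.6,0.6,0.6,0.6,0.6], translation=[[0,0,0],[0,0,0],[0,0,0],[0,0,0],[0,0,0],[-0.5,0,0],[-0.9,0,0],[-0.9,0,0],[-0.9,0,0],[-0.9,0,0],[0,0,-0.8],[0,0,-0.9],[0,0,0]], delta_rot=[[0,0,0],[0,0,0],[0,0,0],[0,0,0],[0,0,0],[0,0,0],[0,0,0],[0,0,0],[0,0,0],[0,0,0],[0,0,0],[0,0,0],[0,0,0]])

```text
time: 8.73
tool_pos: [0.4221, 0.1352, 0.1971]
ee_rot: [[-0.003, -0.219, 0.976], [-0.001, 0.976, 0.219], [-1.0, 0.0, -0.003]]
force: [0.9, 0.6, -0.8]
opening: 0.602
```

Run:
```python
from h import *
togo([.4141,-.2738,.2],Rdown(117.7))
T=grab('top','top4.png');S=grab('side','side4.png')
d=cv2.imread('pics/top4.png');e=cv2.imread('pics/side4.png')
a=cv2.resize(e[155:225,300:380],(400,350),interpolation=cv2.INTER_CUBIC)
b=cv2.resize(e[220:290,190:270],(400,350),interpolation=cv2.INTER_CUBIC)
cv2.imwrite('pics/crop6.png',np.hstack([a,b]))
cv2.imwrite('pics/crop7.png',cv2.resize(d[140:260,200:420],(800,436),interpolation=cv2.INTER_CUBIC))
```

```text
tcp [0.4221 0.1352 0.1971] yaw 102.66 tilt 0.19 q [  9.1  -9.6 -10.   89.8   0.   -3.6] F [ 0.86  0.56 -0.8 ] open 0.602 t 8.7333
shift tool units(30mm): [ -0.09  -13.242  -3.25 ]
rotvec [-0.2624 -0.0033 -0.0006]
```

View pics/crop6.png

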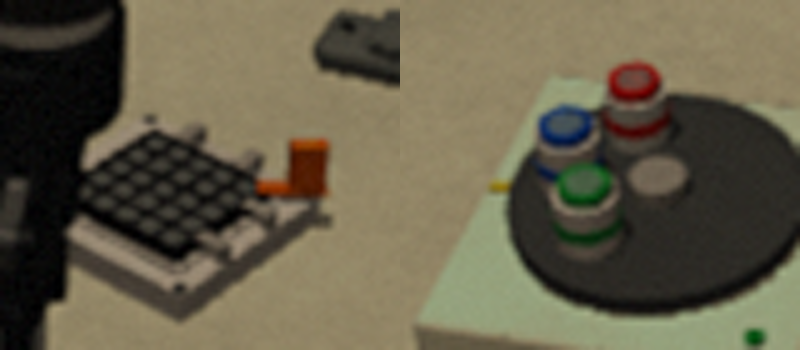

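View pics/crop7.png

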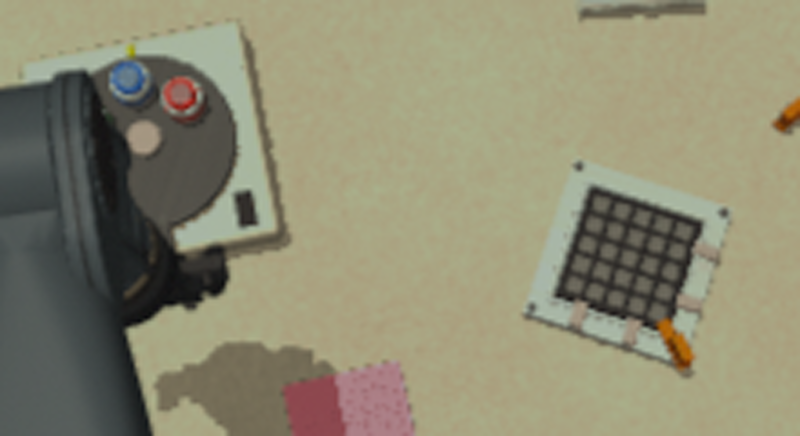

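Run:
```python
from h import *
np.set_printoptions(precision=4,suppress=True)
from scipy.optimize import least_squares
T=load('top4.png');S=load('side4.png')
s=lambda x,y:(190+(x+.5)*.2-.5,220+(y+.5)*.2-.5)
o=[(s(166,124),-np.pi/3),(s(184,183),0),(s(234,80),-2*np.pi/3)]
def f(p):
    r=[]
    for uv,a in o:
        t=.2193+a+p[0]; r+=list(np.array(proj(S,(p[1]+.045*np.cos(t),p[2]+.045*np.sin(t),.096)))-uv)
    return r
q=least_squares(f,[1.0,.58,.17]);print('turret',q.x,np.array(f(q.x)))
# tab: project fin box outline vs orange mask
import itertools
for nm,cam,fn in (('top',T,'top4.png'),('side',S,'side4.png')):
    im=cv2.imread('pics/'+fn); hsv=cv2.cvtColor(im,cv2.COLOR_BGR2HSV)
    m=cv2.inRange(hsv,(3,170,70),(18,255,255))
    n,l,st,ce=cv2.connectedComponentsWithStats(m)
    for i in range(1,n):
        if st[i,4]>12: print(nm,st[i],ce[i])
    d=np.radians(-17.3-135); D=np.array([np.cos(d),np.sin(d)]); P=np.array([-D[1],D[0]])
    pts=[]
    for a,b,z in itertools.product((.076,.1),(-.005,.005),(.0285,.0605)):
        g=np.array([.492,-.2329])+D*a+P*b; pts.append(proj(cam,(g[0],g[1],z)))
    print(nm,'pred box',np.min(pts,0),np.max(pts,0))
    w=cv2.resize(im[205:250,365:410] if nm=='top' else im[165:210,330:375],(400,400),interpolation=cv2.INTER_CUBIC)
    off=(365,205) if nm=='top' else (330,165)
    for p in pts:
        u=(np.array(p)-off+.5)*400/45; cv2.circle(w,(int(u[0]),int(u[1])),3,(255,0,0),-1)
    if nm=='top': W=w
    else: cv2.imwrite('pics/crop8.png',np.hstack([W,w]))
```

```text
turret [1.0497 0.5812 0.1722] [-0.0688  0.0135  0.0166  0.0484  0.0531 -0.0701]
top [303 116  16  14 131] [310.7023 123.0153]
top [413 166  12  10  48] [418.4375 170.125 ]
top [381 228  10  14  62] [385.4839 234.4677]
top [313 268  13  10  47] [319.     272.4468]
top pred box [383.3212 230.4594] [391.4429 240.6433]
side [351 183  15  11  97] [359.5567 188.7938]
side [215 190  15  10 108] [221.8148 195.0093]
side [368 233  14  16 111] [375.8919 240.9459]
side pred box [356.8406 181.4192] [365.8201 192.0113]
```

View pics/crop8.png

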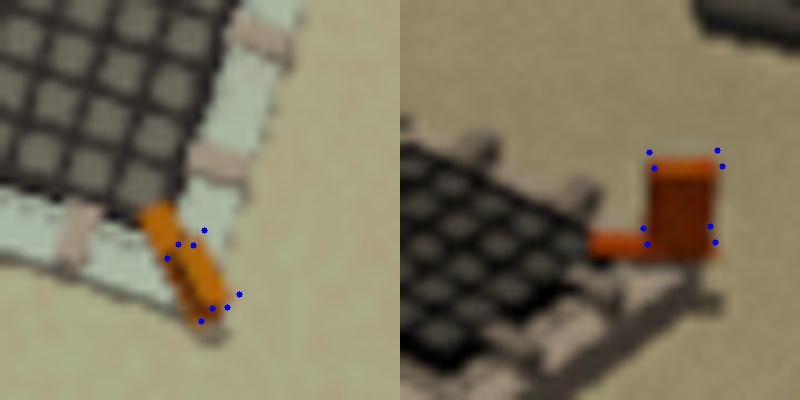

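Turret fit gives 1.050 rad (blue click). The tab's predicted outline sits about 3 mm off (towards -y) from the seen fin in both views, so I aim at y ≈ -0.271.

Emit:
drive_tool(hand=[0.6,0.6,0.6,0.6,0.6,0.6,0.6,0.6,0.6,0.6,0.6,0.6,0.6,0.6,0.6,0.6,0.6,0.6,0.6], translation=[[0,0,0],[0,0,0],[0,0,0],[0,-0.5,-0.25],[0,-0.8,-0.44],[0,-0.8,-0.44],[0,-0.8,-0.44],[0,-0.8,-0.44],[0,-0.8,-0.44],[0,-0.8,-0.44],[0,-0.8,-0.44],[0,-0.8,-0.44],[0,-0.8,-0.44],[0,-0.8,-0.44],[0,-0.8,-0.44],[0,-0.8,-0.44],[0,-0.8,-0.44],[0,-0.8,-0.44],[0,0,0]], delta_rot=[[-0.0875,0,0],[-0.0875,0,0],[-0.0875,0,0],[0,0,0],[0,0,0],[0,0,0],[0,0,0],[0,0,0],[0,0,0],[0,0,0],[0,0,0],[0,0,0],[0,0,0],[0,0,0],[0,0,0],[0,0,0],[0,0,0],[0,0,0],[0,0,0]])

```text
time: 10.42
tool_pos: [0.4192, -0.2696, 0.196]
ee_rot: [[0.0, -0.461, 0.888], [-0.003, 0.888, 0.461], [-1.0, -0.003, -0.001]]
force: [-0.2, 0.3, -0.2]
opening: 0.599
```

Run:
```python
from h import *
togo([.4145,-.2708,.10],Rdown(117.7))
```

```text
tcp [ 0.4192 -0.2696  0.196 ] yaw 117.42 tilt 0.16 q [-40.4  -1.6  -2.8  88.8  -0.1 -67.8] F [-0.16  0.3  -0.21] open 0.599 t 10.4167
shift tool units(30mm): [ 3.199  0.044 -0.154]
rotvec [-0.0049 -0.0013  0.0025]
```

Emit:
drive_tool(hand=[0.6,0.6,0.6,0.6,0.6,0.6,0.6], translation=[[0,0.04,-0.15],[0.6,0,0],[0.9,0,0],[0.9,0,0],[0.8,0,0],[0,0,0],[0,0,0]], delta_rot=[[-0.005,0,0],[0,0,0],[0,0,0],[0,0,0],[0,0,0],[0,0,0],[0,0,0]])

```text
time: 11.0
tool_pos: [0.4132, -0.2638, 0.0994]
ee_rot: [[-0.003, -0.47, 0.883], [0.003, 0.883, 0.47], [-1.0, 0.004, -0.001]]
force: [0.4, -0.6, 0.7]
opening: 0.597
```

Run:
```python
from h import *
togo([.4145,-.2708,.10],Rdown(117.7))
T=grab('top','top5.png');S=grab('side','side5.png')
s=manip.observe(); print(proj(T,s['tool_pos']),proj(S,s['tool_pos']))
d=cv2.imread('pics/top5.png');e=cv2.imread('pics/side5.png')
a=cv2.resize(d[190:260,345:425],(400,350),interpolation=cv2.INTER_CUBIC)
b=cv2.resize(e[135:205,320:400],(400,350),interpolation=cv2.INTER_CUBIC)
cv2.imwrite('pics/crop9.png',np.hstack([a,b]))
```

```text
tcp [ 0.4132 -0.2638  0.0994] yaw 118.04 tilt 0.24 q [-40.4  -1.5 -13.6  78.1   0.  -68.5] F [ 0.45 -0.55  0.71] open 0.597 t 11.0
shift tool units(30mm): [-0.02  -0.226 -0.071]
rotvec [ 0.006  -0.0014 -0.0039]
(np.float64(386.9292583396699), np.float64(232.31921693083504)) (np.float64(361.61295957729544), np.float64(172.08592246477787))
```

View pics/crop9.png

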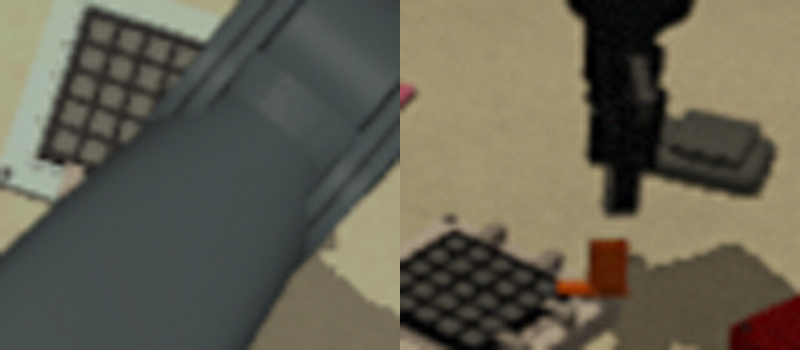

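Emit:
drive_tool(hand=[0.6,0.6,0.6,0.6], translation=[[0,0,0],[0.5,0,0],[0,0,0],[0,0,0]], delta_rot=[[0.005,0,0],[0,0,0],[0,0,0],[0,0,0]])

```text
time: 11.43
tool_pos: [0.4144, -0.2656, 0.0867]
ee_rot: [[0.0, -0.465, 0.885], [-0.0, 0.885, 0.465], [-1.0, -0.001, 0.0]]
force: [0.6, -0.2, 0.5]
opening: 0.602
```

Run:
```python
from h import *
togo([.413,-.270,.029],Rdown(117.7))
```

```text
tcp [ 0.4144 -0.2656  0.0867] yaw 117.69 tilt 0.03 q [-40.5  -1.1 -14.7  76.4   0.  -68.2] F [ 0.56 -0.19  0.54] open 0.602 t 11.4333
shift tool units(30mm): [ 1.922 -0.106 -0.111]
rotvec [-0.0001  0.0002  0.0005]
```

Emit:
drive_tool(hand=[0.6,0.6,0.6,0.6,0.6,0.6,0.6], translation=[[0,-0.1,-0.1],[0.5,0,0],[0.5,0,0],[0.5,0,0],[0.3,0,0],[0,0,0],[0,0,0]], delta_rot=[[0,0,0],[0,0,0],[0,0,0],[0,0,0],[0,0,0],[0,0,0],[0,0,0]])

```text
time: 12.02
tool_pos: [0.4129, -0.2697, 0.032]
ee_rot: [[-0.0, -0.465, 0.886], [0.0, 0.886, 0.465], [-1.0, 0.0, -0.0]]
force: [-0.5, -0.3, 0.6]
opening: 0.598
```

Run:
```python
from h import *
togo([.413,-.270,.029],Rdown(117.7))
S=grab('side','side6.png')
s=manip.observe(); print(proj(S,s['tool_pos']))
e=cv2.imread('pics/side6.png')
cv2.imwrite('pics/crop10.png',cv2.resize(e[150:215,320:400],(640,520),interpolation=cv2.INTER_CUBIC))
```

```text
tcp [ 0.4129 -0.2697  0.032 ] yaw 117.68 tilt 0.02 q [-40.9   1.1 -18.9  70.   -0.  -68.6] F [-0.51 -0.32  0.65] open 0.598 t 12.0167
shift tool units(30mm): [ 0.1   -0.012 -0.001]
rotvec [-0.0003 -0.0002 -0.0003]
(np.float64(360.8351178175605), np.float64(190.53802524404526))
```

View pics/crop10.png

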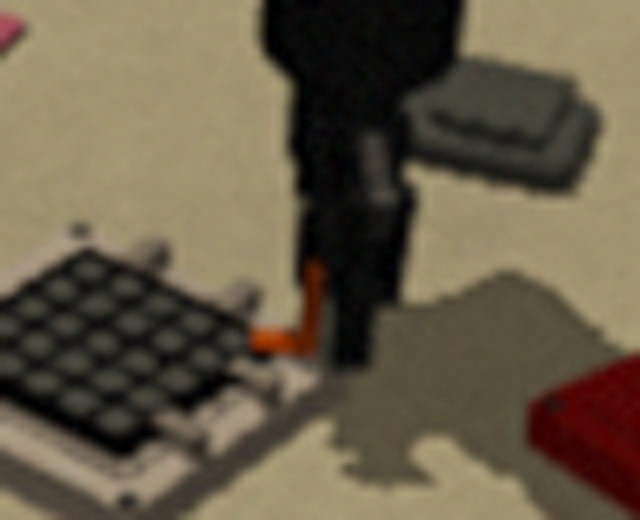

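Emit:
drive_tool(hand=[0.6,0.4,0.3,0.25,0.2,0.15,0.1,0.05,0,0,0,0], translation=[[0.08,0,0.1],[0,0,0],[0,0,0],[0,0,0],[0,0,0],[0,0,0],[0,0,0],[0,0,0],[0,0,0],[0,0,0],[0,0,0],[0,0,0]], delta_rot=[[0,0,0],[0,0,0],[0,0,0],[0,0,0],[0,0,0],[0,0,0],[0,0,0],[0,0,0],[0,0,0],[0,0,0],[0,0,0],[0,0,0]], grip_force=30)

```text
time: 13.07
tool_pos: [0.4161, -0.2689, 0.0298]
ee_rot: [[0.001, -0.464, 0.886], [-0.001, 0.886, 0.464], [-1.0, -0.002, 0.0]]
force: [1.7, -2.3, 0.9]
opening: 0.11
```

Run:
```python
from h import *
togo([.413,-.270,.029],Rdown(117.7)); print(manip.observe()['ft_torque'])
S=grab('side','side7.png')
e=cv2.imread('pics/side7.png')
cv2.imwrite('pics/crop11.png',cv2.resize(e[150:215,320:400],(640,520),interpolation=cv2.INTER_CUBIC))
```

```text
tcp [ 0.4161 -0.2689  0.0298] yaw 117.67 tilt 0.1 q [-40.6   1.4 -18.9  69.6  -0.  -68.3] F [ 1.71 -2.32  0.95] open 0.11 t 13.0667
shift tool units(30mm): [ 0.026  0.014 -0.109]
rotvec [-0.0005  0.0003  0.0017]
[-0.62666697 -0.34715976 -0.23236632]
```

View pics/crop11.png

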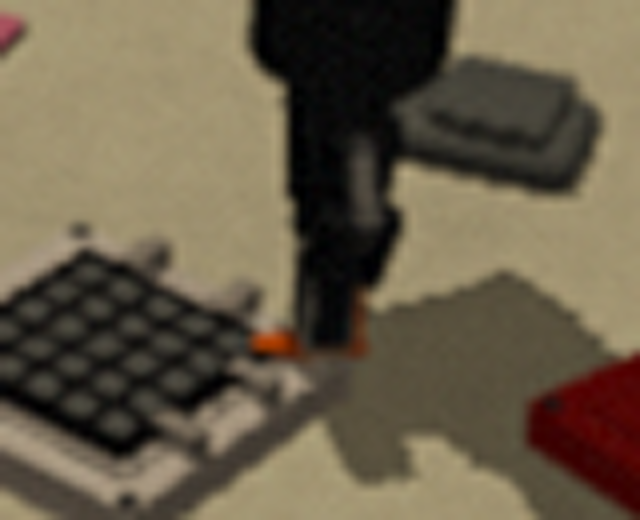

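Emit:
drive_tool(hand=[0,0,0,0,0,0,0,0,0,0,0,0,0], translation=[[0,-0.03,0],[0,0,0],[0,0,0],[0,0,0],[0,0,0],[-0.066,0,0.0045],[-0.066,0,0.0045],[-0.066,0,0.0045],[-0.066,0,0.0045],[-0.066,0,0.0045],[-0.066,0,0.0045],[-0.066,0,0.0045],[-0.066,0,0.0045]], delta_rot=[[0,0,0],[0,0,0],[0,0,0],[0,0,0],[0,0,0],[0,0.0125,0],[0,0.0125,0],[0,0.0125,0],[0,0.0125,0],[0,0.0125,0],[0,0.0125,0],[0,0.0125,0],[0,0.0125,0]], grip_force=100)

```text
time: 14.2
tool_pos: [0.4179, -0.2682, 0.0453]
ee_rot: [[-0.089, -0.465, 0.881], [-0.047, 0.885, 0.462], [-0.995, -0.0, -0.101]]
force: [2.2, -2.1, -2.9]
opening: 0.101
```

Run:
```python
from h import *
togo([.413,-.270,.029],Rdown(117.7)); print(manip.observe()['ft_torque'])
S=grab('side','side8.png')
e=cv2.imread('pics/side8.png')
cv2.imwrite('pics/crop12.png',cv2.resize(e[150:225,295:385],(720,600),interpolation=cv2.INTER_CUBIC))
```

```text
tcp [ 0.4179 -0.2682  0.0453] yaw 117.7 tilt 5.8 q [-37.1   4.2 -14.3  73.9  -5.3 -64.7] F [ 2.19 -2.14 -2.9 ] open 0.101 t 14.2
shift tool units(30mm): [ 0.559  0.023 -0.116]
rotvec [ 0.     -0.1012  0.0004]
[-0.63891643 -0.79417292 -0.24595552]
```

View pics/crop12.png

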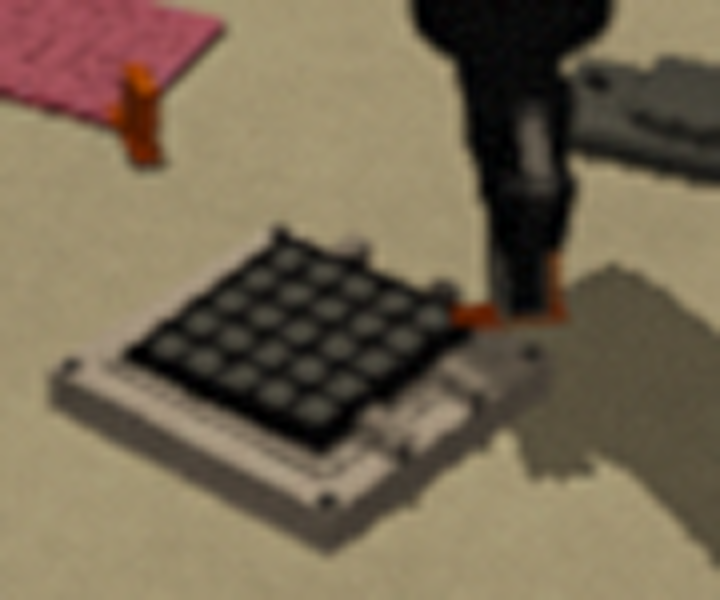

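The tab's corner is rising (black tray edge clear of the clips at (440,300)) and the tail, near (130,355)/(280,240), stays low. I continue the tilt.

Emit:
drive_tool(hand=[0,0,0,0,0,0,0,0,0,0,0,0,0,0,0,0,0], translation=[[-0.066,0,0.0045],[-0.066,0,0.0045],[-0.066,0,0.0045],[-0.066,0,0.0045],[-0.066,0,0.0045],[-0.066,0,0.0045],[-0.066,0,0.0045],[-0.066,0,0.0045],[-0.066,0,0.0045],[-0.066,0,0.0045],[-0.066,0,0.0045],[-0.066,0,0.0045],[-0.066,0,0.0045],[-0.066,0,0.0045],[-0.066,0,0.0045],[0,0,0],[0,0,0]], delta_rot=[[0,0.0125,0],[0,0.0125,0],[0,0.0125,0],[0,0.0125,0],[0,0.0125,0],[0,0.0125,0],[0,0.0125,0],[0,0.0125,0],[0,0.0125,0],[0,0.0125,0],[0,0.0125,0],[0,0.0125,0],[0,0.0125,0],[0,0.0125,0],[0,0.0125,0],[0,0,0],[0,0,0]])

```text
time: 15.67
tool_pos: [0.424, -0.2648, 0.0739]
ee_rot: [[-0.252, -0.465, 0.849], [-0.132, 0.885, 0.446], [-0.959, 0.0, -0.285]]
force: [-3.1, -3.5, 0.4]
opening: 0.1
```

Run:
```python
from h import *
togo([.413,-.270,.029],Rdown(117.7)); print(manip.observe()['ft_torque'])
S=grab('side','side9.png');T=grab('top','top9.png')
e=cv2.imread('pics/side9.png');d=cv2.imread('pics/top9.png')
cv2.imwrite('pics/crop13.png',np.hstack([cv2.resize(e[150:225,295:370],(400,400),interpolation=cv2.INTER_CUBIC),cv2.resize(d[175:250,335:410],(400,400),interpolation=cv2.INTER_CUBIC)]))
```

```text
tcp [ 0.424  -0.2648  0.0739] yaw 117.7 tilt 16.55 q [-30.9  10.9  -5.1  82.8 -14.1 -57.5] F [-3.12 -3.46  0.43] open 0.1 t 15.6667
shift tool units(30mm): [1.551 0.017 0.036]
rotvec [ 1.000e-04 -2.888e-01 -1.000e-04]
[-0.77372881  0.43626174 -0.12644729]
```

View pics/crop13.png

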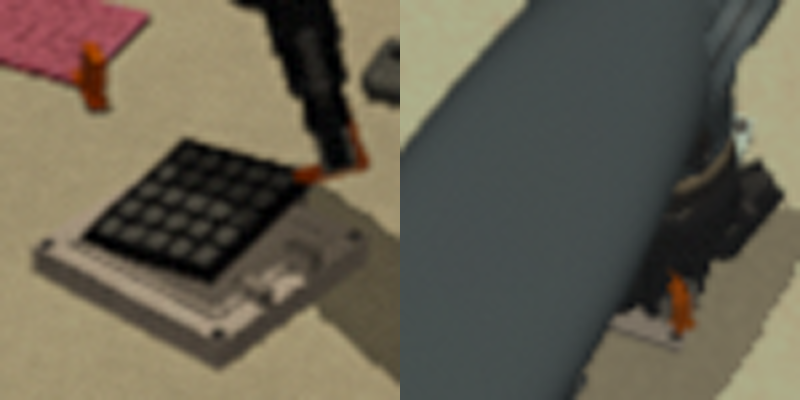

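Run:
```python
from h import *
S=load('side9.png')
for z in (.02,.026,.028,.034): print(z,proj(S,(.5546,-.20,z)))
S0=load('side0.png')
e=cv2.imread('pics/side9.png');f=cv2.imread('pics/side0.png')
cv2.imwrite('pics/crop14.png',np.hstack([cv2.resize(x[175:215,295:335],(400,400),interpolation=cv2.INTER_CUBIC) for x in (f,e)]))
```

```text
0.02 (np.float64(310.1735470095001), np.float64(194.88247340146532))
0.026 (np.float64(310.2020717322443), np.float64(193.29799811888915))
0.028 (np.float64(310.21161040413335), np.float64(192.76814932868677))
0.034 (np.float64(310.24031822527166), np.float64(191.17350339931912))
```

View pics/crop14.png

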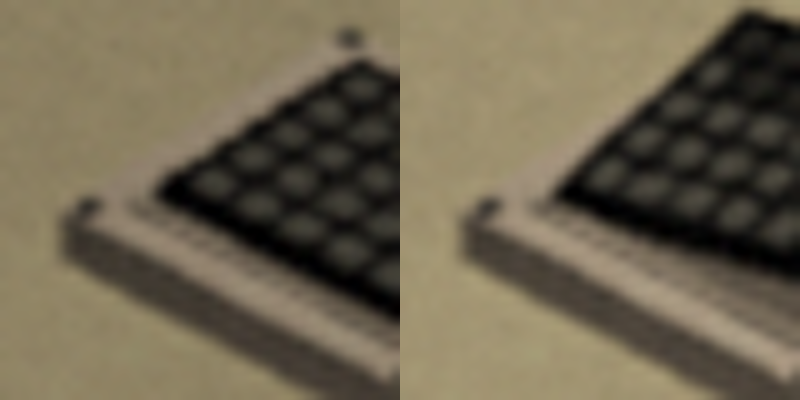

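The tail corner stayed at the same place while the tab's corner is up. Now lift at this tilt.

Emit:
drive_tool(hand=[0,0,0,0,0,0,0,0,0,0,0,0,0,0], translation=[[-0.2,0,-0.06],[-0.3,0,-0.09],[-0.4,0,-0.12],[-0.5,0,-0.15],[-0.5,0,-0.15],[-0.5,0,-0.15],[-0.5,0,-0.15],[-0.5,0,-0.15],[-0.5,0,-0.15],[-0.5,0,-0.15],[-0.4,0,-0.12],[-0.3,0,-0.09],[0,0,0],[0,0,0]], delta_rot=[[0,0,0],[0,0,0],[0,0,0],[0,0,0],[0,0,0],[0,0,0],[0,0,0],[0,0,0],[0,0,0],[0,0,0],[0,0,0],[0,0,0],[0,0,0],[0,0,0]])

```text
time: 16.93
tool_pos: [0.4244, -0.2648, 0.2347]
ee_rot: [[-0.249, -0.465, 0.85], [-0.132, 0.885, 0.446], [-0.96, -0.002, -0.282]]
force: [0.6, 0.5, -1.3]
opening: 0.1
```

Run:
```python
from h import *
togo([.543,.157,.22],Rdown(106.1)); print(manip.observe()['ft_torque'])
S=grab('side','side10.png')
e=cv2.imread('pics/side10.png')
cv2.imwrite('pics/crop15.png',cv2.resize(e[90:240,250:400],(600,600),interpolation=cv2.INTER_CUBIC))
```

```text
tcp [ 0.4244 -0.2648  0.2347] yaw 117.71 tilt 16.36 q [-30.9   9.   11.2 100.8 -14.  -57.6] F [ 0.62  0.51 -1.33] open 0.1 t 16.9333
shift tool units(30mm): [-2.372 10.611  9.766]
rotvec [ 0.2011 -0.2843  0.0304]
[ 0.08853473 -0.20677149 -0.000805  ]
```

View pics/crop15.png

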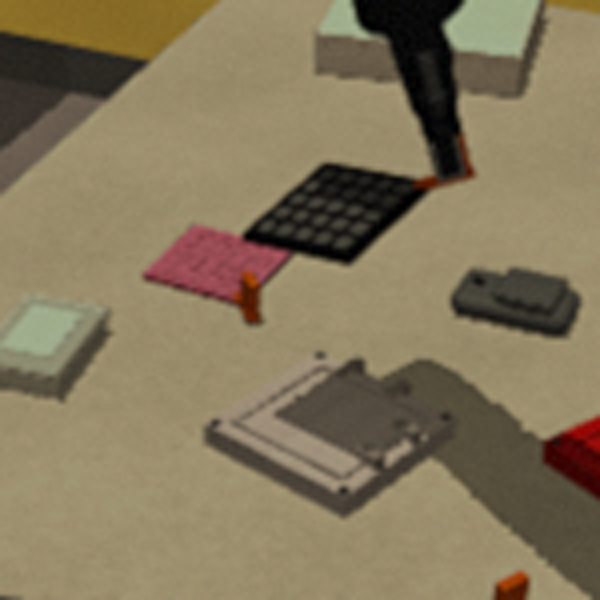

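Emit:
drive_tool(hand=[0,0,0,0,0,0,0,0,0,0,0,0], translation=[[0,0,0],[0,0,0],[0,0,0],[0,0,0],[0,0,0],[0,0,0],[0,0,0],[0,0,0],[0,0,0],[0,0,0],[0,0,0],[0,0,0]], delta_rot=[[0,-0.048,0],[0,-0.048,0],[0,-0.048,0],[0,-0.048,0],[0,-0.048,0],[0,-0.048,0],[0.05,0,0],[0.05,0,0],[0.05,0,0],[0.05,0,0],[0,0,0],[0,0,0]])

```text
time: 17.98
tool_pos: [0.4232, -0.2645, 0.2325]
ee_rot: [[-0.001, -0.281, 0.96], [0.002, 0.96, 0.281], [-1.0, 0.002, -0.001]]
force: [-0.3, 1.0, -0.5]
opening: 0.102
```

Run:
```python
from h import *
togo([.543,.157,.22],Rdown(106.1)); print(manip.observe()['ft_torque'])
```

```text
tcp [ 0.4232 -0.2645  0.2325] yaw 106.31 tilt 0.13 q [-39.7  -1.    2.1  93.1   0.  -56. ] F [-0.29  1.03 -0.5 ] open 0.102 t 17.9833
shift tool units(30mm): [ 0.437 12.362  7.777]
rotvec [ 0.0036 -0.0007 -0.0021]
[-0.00967173  0.04056022 -0.01732544]
```

Emit:
drive_tool(hand=[0,0,0,0,0,0,0,0,0,0,0,0,0,0,0,0,0,0,0,0], translation=[[0,0.3,0.2],[0,0.5,0.31],[0,0.65,0.41],[0,0.65,0.41],[0,0.65,0.41],[0,0.65,0.41],[0,0.65,0.41],[0,0.65,0.41],[0,0.65,0.41],[0,0.65,0.41],[0,0.65,0.41],[0,0.65,0.41],[0,0.65,0.41],[0,0.65,0.41],[0,0.65,0.41],[0,0.65,0.41],[0,0.65,0.41],[0,0.65,0.41],[0,0.5,0.31],[0,0.3,0.2]], delta_rot=[[0,0,0],[0,0,0],[0,0,0],[0,0,0],[0,0,0],[0,0,0],[0,0,0],[0,0,0],[0,0,0],[0,0,0],[0,0,0],[0,0,0],[0,0,0],[0,0,0],[0,0,0],[0,0,0],[0,0,0],[0,0,0],[0,0,0],[0,0,0]])

```text
time: 19.65
tool_pos: [0.541, 0.147, 0.2333]
ee_rot: [[-0.001, -0.283, 0.959], [0.001, 0.959, 0.283], [-1.0, 0.001, -0.0]]
force: [0.1, 0.7, -0.6]
opening: 0.094
```

Emit:
drive_tool(hand=[0,0,0,0], translation=[[0,0.2,0.1],[0,0,0],[0,0,0],[0,0,0]], delta_rot=[[0,0,0],[0,0,0],[0,0,0],[0,0,0]])

```text
time: 19.98
tool_pos: [0.5424, 0.1501, 0.2339]
ee_rot: [[0.0, -0.279, 0.96], [-0.0, 0.96, 0.279], [-1.0, -0.0, 0.0]]
force: [-0.1, -0.1, -1.1]
opening: 0.099
```

Run:
```python
from h import *
togo([.543,.157,.167],Rdown(106.1)); print(manip.observe()['ft_torque'])
S=grab('side','side11.png');T=grab('top','top11.png')
e=cv2.imread('pics/side11.png');d=cv2.imread('pics/top11.png')
cv2.imwrite('pics/crop16.png',np.hstack([cv2.resize(e[170:310,180:320],(400,400),interpolation=cv2.INTER_CUBIC),cv2.resize(d[100:220,170:290],(400,400),interpolation=cv2.INTER_CUBIC)]))
```

```text
tcp [0.5424 0.1501 0.2339] yaw 106.19 tilt 0.02 q [ 8.6  8.5 12.2 93.7 -0.  -7.5] F [-0.09 -0.11 -1.1 ] open 0.099 t 19.9833
shift tool units(30mm): [2.23  0.216 0.083]
rotvec [0.0015 0.0001 0.0003]
[-0.04838929  0.04710724 -0.01042416]
```

View pics/crop16.png

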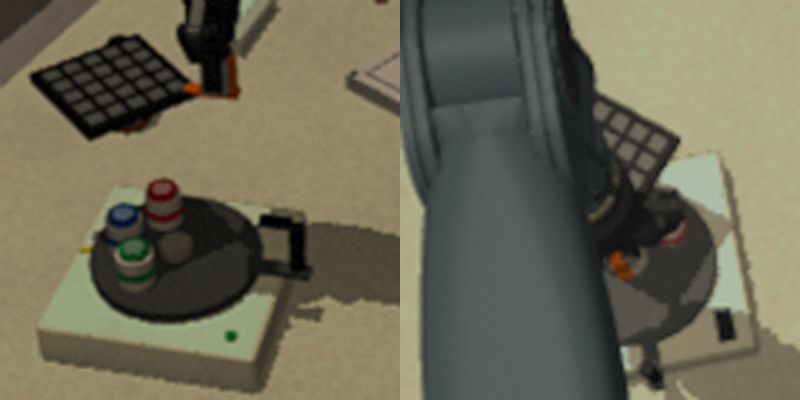

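Emit:
drive_tool(hand=[0,0,0,0,0,0,0,0,0,0,0], translation=[[0,0.2,0.08],[0.25,0,0],[0.35,0,0],[0.35,0,0],[0.35,0,0],[0.35,0,0],[0.35,0,0],[0.15,0,0],[0.05,0,0],[0,0,0],[0,0,0]], delta_rot=[[0,0,0],[0,0,0],[0,0,0],[0,0,0],[0,0,0],[0,0,0],[0,0,0],[0,0,0],[0,0,0],[0,0,0],[0,0,0]])

```text
time: 21.0
tool_pos: [0.5435, 0.1573, 0.1683]
ee_rot: [[0.001, -0.279, 0.96], [0.0, 0.96, 0.279], [-1.0, -0.0, 0.001]]
force: [-0.4, 1.3, -0.8]
opening: 0.097
```

Run:
```python
from h import *
togo([.543,.157,.167],Rdown(106.1)); print(manip.observe()['ft_torque'])
S=grab('side','side12.png');T=grab('top','top12.png')
e=cv2.imread('pics/side12.png');d=cv2.imread('pics/top12.png')
cv2.imwrite('pics/crop17.png',np.hstack([cv2.resize(e[195:275,180:260],(400,400),interpolation=cv2.INTER_CUBIC),cv2.resize(d[110:190,210:290],(400,400),interpolation=cv2.INTER_CUBIC)]))
```

```text
tcp [0.5435 0.1573 0.1683] yaw 106.23 tilt 0.07 q [ 9.4  8.4  4.6 86.1  0.  -6.9] F [-0.4   1.31 -0.77] open 0.097 t 21.0
shift tool units(30mm): [ 0.042 -0.006 -0.021]
rotvec [0.0023 0.0013 0.    ]
[ 0.00456293  0.07998545 -0.05922907]
```

View pics/crop17.png

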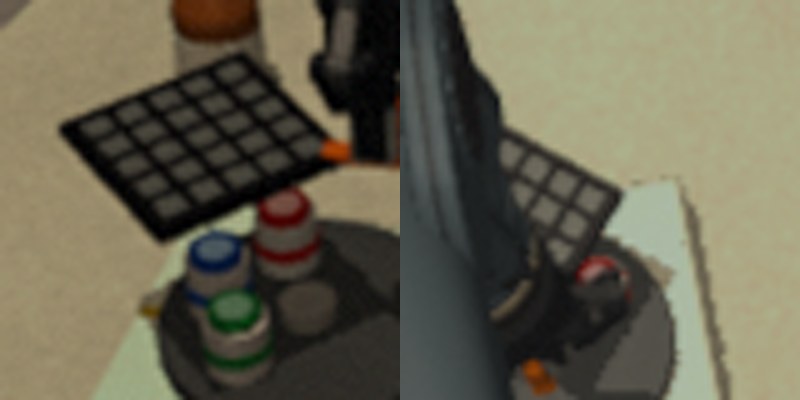

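Run:
```python
from h import *
from scipy.optimize import least_squares
np.set_printoptions(precision=4,suppress=True)
S=load('side12.png');T=load('top12.png')
s=lambda x,y:np.array((180+(x+.5)*.2-.5,195+(y+.5)*.2-.5)); t=lambda x,y:np.array((210+(x+.5)*.2-.5,110+(y+.5)*.2-.5))
q=.05
# tray yaw: tail direction 16.2deg = yaw+45 -> yaw=-28.8; corner(+,-) at -73.8deg, (-,+) at 106
o=[(S,s(62,127),(q,q,.004)),(S,s(242,55),(q,-q,.004)),(S,s(163,240),(-q,q,.004)),(S,s(342,160),(-q,-q,.004)),(T,t(222,192),(q,-q,.004))]
def f(p):
    R=Rr.from_rotvec([0,0,p[3]]).as_matrix()@Rr.from_euler('xy',p[4:6]).as_matrix()
    return np.concatenate([np.array(proj(c,p[:3]+R@np.array(l)))-uv for c,uv,l in o]+[3*p[4:6]])
r=least_squares(f,[.62,.18,.16,-.5,0,0]);print(r.x,f(r.x))
v=np.array([.6247,.181,.096]); print('centre-view mm',(r.x[:3]-v)*1e3)
# expected
p=np.array([.5435+.085*np.cos(np.radians(16.2)),.1573+.085*np.sin(np.radians(16.2)),.1683-.0098+.004]);print('expected by grip',(p-v)*1e3)
# prediction of view in side
print(proj(S,v),'obs blue',s(217,250))
```

```text
[ 0.6252  0.1818  0.1581 -0.5052  0.0149 -0.0186] [-0.9178  0.0715  0.0599  0.0374 -0.7044  0.1404  1.5523 -0.1428  0.2557
 -0.0465  0.0447 -0.0559]
centre-view mm [ 0.4836  0.8113 62.0604]
expected by grip [ 0.425   0.0142 66.5   ]
(np.float64(223.11269514694516), np.float64(244.20186170627989)) obs blue [223.  244.6]
```

Emit:
drive_tool(hand=[0,0,0,0,0,0], translation=[[0,0,0],[0,0,0],[0,0,0],[0,0,0],[0,0,0],[0,0,0]], delta_rot=[[0,0,0],[0,0,0],[0,0,0],[0,0,0],[0,0,0],[0,0,0]])

```text
time: 21.6
tool_pos: [0.5433, 0.1573, 0.1678]
ee_rot: [[0.0, -0.28, 0.96], [0.0, 0.96, 0.28], [-1.0, 0.0, 0.0]]
force: [-0.6, -0.6, -1.2]
opening: 0.101
```

Run:
```python
from h import *
togo([.543,.157,.167],Rdown(106.1)); print(manip.observe()['qd'].round(2))
grab('side','side13.png'); print(manip.finish_job())
```

```text
tcp [0.5433 0.1573 0.1678] yaw 106.23 tilt 0.03 q [ 9.4  8.5  4.6 86.1  0.  -6.9] F [-0.64 -0.6  -1.15] open 0.101 t 21.6
shift tool units(30mm): [ 0.028 -0.007 -0.012]
rotvec [ 0.0023  0.0005 -0.0001]
[ 0.01 -0.02 -0.11 -0.06 -0.01 -0.01]
the job is handed in; nothing more can be done
None
```

View pics/side13.png

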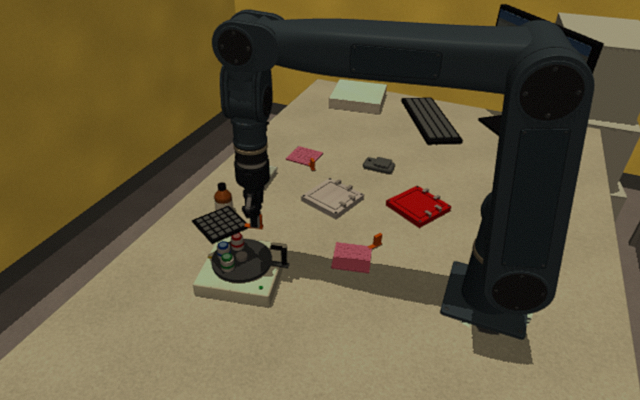

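The job is handed in, at 21.6 s. `finish_job` reports no verdict, so what follows is from my own measurements.

- **Turret:** I moved the handle loosely caged between the fingers until the blue lens clicked in at the yellow mark. After I let go, a fit to the lens positions gave 1.050 rad. I did not refit the turret at the end, but the blue lens was still within half a pixel of where the viewing point projects.
- **Peel:** I gripped the orange tab with 100 N and tilted the tray 0.29 rad about the opposite corner. In the side camera that corner stayed at the same spot on the carrier while the tab's corner came up. I then lifted at that tilt and levelled the tray in the air.
- **End pose:** The camera fit puts the tray's middle about 1 mm level from the viewing point. Its underside is about 58 mm over the lens by the camera and about 62 mm by the grip geometry. The tilt is about 0.02 rad, the arm is still, and the tray is held in the fingers.
- **Bystanders:** The bottle, mouse and slide box were not touched. In the last picture the bottle and mouse stand where they were. The slide box is mostly hidden behind the wrist there.

One measurement disagreed: the tab sat about 3 mm from where my first carrier fit put it, so I corrected the aim before gripping.

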